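# Close the glue press: platen down the guide rod, keeper across

### The job

Pick up the loose wooden platen by its handle block, feel for the top of the slightly leaning steel rod of the glue press, thread the hole over it with the handle towards the nest end, and lower the platen gently, following the rod without forcing or dropping it, until it lies fully home and flat on the blank and the rod's foot. Then swing the steel keeper all the way across so that its tongue lies over the platen, and let go. Leave the blank in its nest and do not disturb the glue bottle, tape measure and pliers.

Things in the scene. Friction and masses are not known exactly. Their poses are not given: they have to be found in the camera images.
- press: Fixed glue press: plywood board 230 (x) x 140 (y) x 18 mm, at the robot's left. Origin at bench level; x along the board (-115 to 115 mm), y across (-50 to 90), z up. Rod foot at x 75, y 0; the blank lies in low battens at x -80 to 40, its top 40 mm above the bench. Home, the platen lies level on foot and blank, handle centre at x -25, y 0. The platen may bear on press or rod with at most 25 N.
- press_foot (a point): Centre of the flat top (40 mm above the bench) of the dark steel boss, 36 mm wide, at the rod's foot; the hole's lower mouth comes here when home. The rigid steel rod, 16 mm diameter, rises 160 mm from it, the top 4 mm chamfered to 12 mm. It is not true: it leans 1.7 to 2.8 degrees in an unreported direction that differs each time; its flat tip stands 4.8 to 7.7 mm off the foot's centre.
- press_nest (a point): Floor of the nest on the base board, 18 mm above the bench, under the centre of the blank.
- keeper (a joint): Flat steel turn button 100 x 18 x 10 mm, pivot at press x 10, y 66 mm, underside 64 mm above the bench: 2 mm over the seated platen, blocked by one not home. Light friction. 0 = open: tongue to press +x, tail with pin to -x. Turns clockwise from above to its stop at 1.57 = closed: tongue to press -y over the platen, pin to +y. Starts at 0 to 0.15.
- keeper_pin (a point): Upright steel pin on the keeper's tail, 12 mm diameter, 41 mm from the pivot; it stands from 74 to 113 mm above the bench. This point is on its axis, 98 mm above the bench. Grip or push it to turn the keeper.
- platen: Loose wooden platen 165 (x) x 80 (y) x 22 mm, 0.22 to 0.45 kg, flat on the bench between boards 99 mm high. Origin at the centre of its underside, z up. Through hole, 18 mm diameter with a brass bush, at x +47.5 mm; dark handle block 28 (x) x 50 (y) mm, 45 mm high above the platen's top, at x -52.5 mm.
- platen_hole (a point): Centre of the lower mouth of the platen's hole, at the underside.
- platen_handle (a point): Centre of the handle block, 45 mm above the platen's underside; grip it across its 28 mm (platen x).
- blank: Wood offcut 45 x 120 x 22 mm lying in the press's nest, its length along the press's x. Origin at the centre of its underside.
- glue_bottle: Bystander: glue bottle 43 x 56 x 194 mm, standing beyond the far board of the carcass. Origin at the centre of its underside.
- tape_measure: Bystander: tape measure 37 x 82 x 65 mm, standing in the carcass bay to the right of the platen's. Origin at the centre of its underside.
- pliers: Bystander: pliers 48 x 163 x 13 mm, lying beyond the far board of the carcass. Origin at the centre of the underside.
There are look-alikes about, which are no part of the job. What is shaped like the blank but red is not meant.

How it is judged:
By the outcome, as a careful person would: the job done as asked, in the order asked, and still so for the second after the job is handed in, with the robot touching nothing.
It also fails if it takes over 72 s, if anything falls off the work surface, if the arm or the gripper's body presses on something with over 40 N, if the wrist force passes 120 N, or if a joint passes its speed limit or range.

### The arm

A 7-joint arm with a two-finger parallel gripper is mounted at the origin on the work surface; the furniture and walls round the work are solid. World frame = base frame: x ahead of the robot, y to its left, z up, the work surface at z = 0. Lengths are in m, angles in degrees, forces in N, time in s.
With the tool pointing down it reaches from about 0.425 to 0.875 m from the base axis. Payload 4.7 kg.
Tool frame: the origin (TCP) lies at the centre of the arm's flange, where the gripper is bolted on; the fingertips stand 173 mm ahead of it and the grasp point (between the pads) lies 155 mm ahead of it; z points along the fingers, y is the line along which they close (so a half turn about z gives the same grasp; the last joint's range is limited). The gripper opens to 85 mm and grips with 20 to 120 N. Pads are 22 mm wide; open, the fingers measure 114 mm over their backs; the gripper's body (76 mm by 85 mm) begins 54 mm behind the grasp point. The pads swing forward as they close: fully open they stand 13 mm farther back than shut.
Start: joints at [71.167, 18.392, -4.016, 83.108, 1.295, 78.541, -3.26], TCP at [0.218, -0.612, 0.405] pointing down, gripper open.
Joint ranges: [-163.93, 163.93], [-17.29, 119.83], [-79.2, 71.16], [3.27, 140.29], [-89.18, 269.18], [5.43, 117.66], [-154.24, 154.24]. Speed limits (degrees/s): [147.25, 147.25, 180, 180, 180, 180, 180].

### API

Orientations are given as [roll, pitch, yaw] about the fixed x, y, z axes, in that order (R = Rz(yaw) Ry(pitch) Rx(roll)).
In Python, from station import arm, grab_frame, camera_info gives the robot as it stands. The module is installed in compiled form; this text tells all that it offers.
- The arm moves only by the tool carry_out, never from a script. Its argument "moves" is a list of rows, each a list of 5 numbers: the shift along the world's x, y, z each as a share of 10 cm, from -1 to 1, then the turn about the world's z as a share of pi/2 rad, from -1 to 1, then the closure, from -1 (fully open) to 1 (shut). A call has 1 to 10 rows; each row is the pose to reach, as a shift and turn from the pose commanded when the call began; what a row does not reach only later rows make up. A row lasts 1/12 s, in which the tool goes at most 41.7 mm and 7.16 degrees, less where a joint would pass 70% of its speed; a pose out of reach is approached as far as the arm can. A call with a number of a shift or a turn outside -1 to 1 is refused whole. A call with a gripper value outside its range is refused whole. The fingers move at their own pace and stop on an object; "force" is the grip in N (left out, the last holds). Time passes only in rows, so rows that repeat a pose let the fingers close. It gives the time, the measured TCP pose, the force, the opening and the grip force at its end, in the units of the state.
- arm.get_state(): the state, without advancing time (a new reading comes with each control period).
- grab_frame(name): name is "side" or "top"; returns the picture (384x512x3 uint8, red, green, blue); there is no depth.
- camera_info(name): a dict with "intrinsics" (3x3 intrinsics, pixels), "D" ([k1, k2, p1, p2, k3] as OpenCV has them; the pictures are not rectified), "R" (3x3) and "t" (3): a world point X has camera coordinates R X + t. Camera axes: x right, y down, z forward; pixel columns grow to the right and rows downward; lengths in m; the calibration is good to about 2 mm. A picture is of the moment at which its call begins. camera_info takes no time and is no camera call.
- arm.finish_job(): hands the job in; it is judged then, once.
The state is a dict: "time": time; "qpos": joint angles; "dq": joint speeds; "tau": joint torques, N m; "tcp_pos": TCP position; "tool_rot": TCP orientation; "wrist_force": force on the tool from outside, world axes, zero at the start; "moment": the same for the moment, N m; "finger_gap": opening from 0.0 (shut) to 1.0 (fully open); "grasp_force": force on a finger pad.
Only numpy, scipy, OpenCV 4.12 (cv2) and the standard library are available. Lean on these libraries where they do the work, as an engineer would, in place of code of your own. Each camera call takes 0.05 s, during which the arm holds its last target. There are 200 camera calls.

## Working session

There is one attempt and no reset: what is moved stays moved. The work goes in short steps, Python scripts to look and compute and a tool call to move; the robot and the scene stay as the last step left them, time stands still between calls to the robot, and variables do not carry over. Pictures are saved under pics/ and viewed, at most 12 in all, crops included, and the job is handed in when it is done.

Besides the shell and the picture viewer there is one more tool, called after ">>>" in YAML: its name, and indented under it one key for each argument. carry_out: Moves the arm, as the interface text tells. Its arguments: {"type":"object","properties":{"moves":{"type":"array","items":{"type":"array","items":{"type":"number"}}},"force":{"type":"number"}},"required":["moves"]}

```bash
mkdir -p pics; python3 - <<'E'
from station import arm,grab_frame,camera_info
import cv2,numpy as np
for n in("side","top"):
    f=grab_frame(n); cv2.imwrite(f"pics/{n}0.png",cv2.cvtColor(f,cv2.COLOR_RGB2BGR)); c=camera_info(n)
    R=np.array(c["R"]);t=np.array(c["t"]); print(n,c["intrinsics"],c["D"],-R.T@t,R[2])
print(arm.get_state())
E
```

```text
side [[481.63041348   0.         254.69118666]
 [  0.         481.63041348 188.4039595 ]
 [  0.           0.           1.        ]] [-0.12278493  0.          0.          0.          0.        ] [ 1.23893516 -0.57848816  1.432092  ] [-0.42548838  0.3887289  -0.81722058]
top [[492.93438561   0.         252.8032681 ]
 [  0.         492.93438561 194.51465792]
 [  0.           0.           1.        ]] [-0.18867922  0.          0.          0.          0.        ] [0.45637564 0.05979931 1.79448908] [ 0.0552932   0.00891344 -0.99843037]
{'time': 0.1, 'qpos': array([71.16634172, 18.43533917, -4.01586939, 83.16869724,  1.29384749,
       78.54113237, -3.26111635]), 'dq': array([ 0.07336571, -0.16509778,  0.04488972, -0.16881026,  0.02219974,
       -0.03444343, -0.05160749]), 'tau': array([ 3.19225874e-04, -4.94874680e+01, -3.83615233e-01, -3.15210307e+01,
        1.31093428e-02,  7.42882054e-03, -3.64004745e-05]), 'tcp_pos': array([ 0.21840078, -0.61201197,  0.4037198 ]), 'tool_rot': array([-1.79900002e+02,  4.27859667e-03,  1.96422483e+01]), 'wrist_force': array([-0.0569802 ,  0.30649925,  0.60340746]), 'moment': array([-0.01461558, -0.007633  ,  0.03028427]), 'grasp_force': 0.0, 'finger_gap': 1.002011080014775}
```

View pics/side0.png

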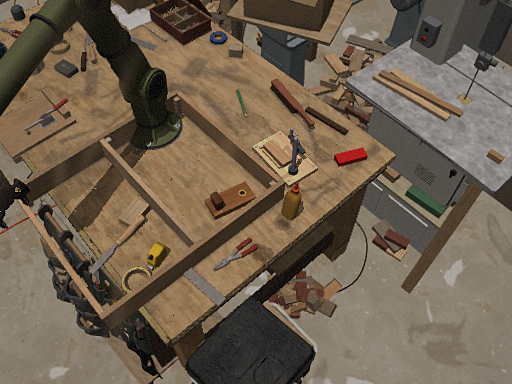

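View pics/top0.png

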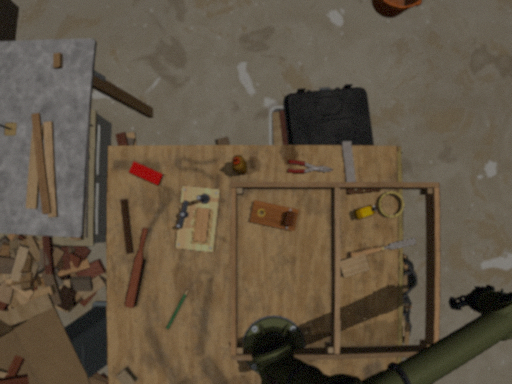

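```bash
python3 - <<'E'
import cv2,numpy as np
s=cv2.imread("pics/side0.png");t=cv2.imread("pics/top0.png")
def c(im,x,y,w,h,k): return cv2.resize(im[y:y+h,x:x+w],None,fx=k,fy=k,interpolation=cv2.INTER_CUBIC)
a=np.hstack([c(s,200,120,130,100,6)]);cv2.imwrite("pics/c_s.png",a)
cv2.imwrite("pics/c_t.png",c(t,170,150,133,105,6))
E
```

```text
(no output)
```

View pics/c_s.png

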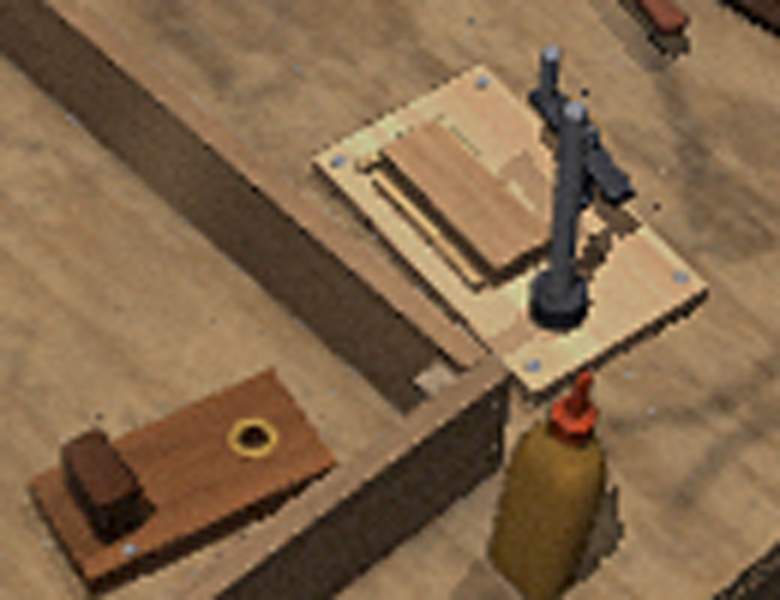

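View pics/c_t.png

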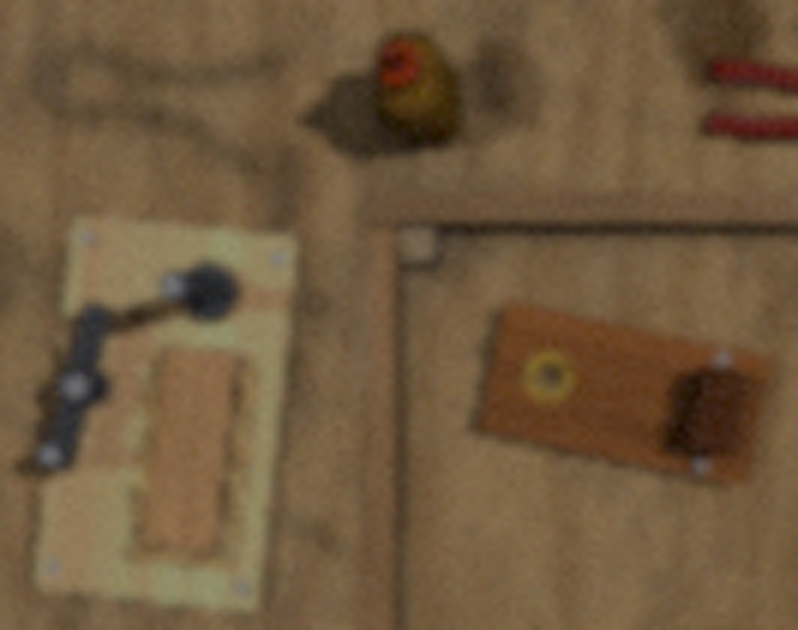

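```bash
cat > h.py <<'E'
from station import arm,grab_frame,camera_info
import cv2,numpy as np
C={n:{k:np.array(v) for k,v in camera_info(n).items()} for n in("side","top")}
def ray(n,p):
    c=C[n];u=cv2.undistortPoints(np.array([[p]],float),c["intrinsics"],c["D"])[0,0]
    d=c["R"].T@np.array([u[0],u[1],1]);return -c["R"].T@c["t"],d/np.linalg.norm(d)
def plane(n,p,z):
    o,d=ray(n,p);return o+d*(z-o[2])/d[2]
def tri(ps,pt):
    o1,d1=ray("side",ps);o2,d2=ray("top",pt)
    s=np.linalg.lstsq(np.c_[d1,-d2],o2-o1,rcond=None)[0]
    a,b=o1+s[0]*d1,o2+s[1]*d2;return (a+b)/2,np.linalg.norm(a-b)
def proj(n,X):
    c=C[n];return cv2.projectPoints(np.array([X],float),cv2.Rodrigues(c["R"])[0],c["t"],c["intrinsics"],c["D"])[0][0,0]
def grab(n): return cv2.cvtColor(grab_frame(n),cv2.COLOR_RGB2BGR)
def cs(x,y): return ((x+.5)/6-.5+200,(y+.5)/6-.5+120)
def ct(x,y): return ((x+.5)/6-.5+170,(y+.5)/6-.5+150)
E
python3 - <<'E'
from h import *
np.set_printoptions(precision=4,suppress=True)
P=dict(tip=((574,108),(174,284)),foot=((559,284),(209,290)),pin=((550,50),(50,455)),bush=((253,438),(549,376)),
 b_xmax_ymax=((707,292),(75,218)),b_xmin_ymax=((482,66),(37,588)),b_xmax_ymin=((533,385),(300,235)),b_xmin_ymin=((313,160),(258,610)))
for k,(s,t) in P.items():
    X,e=tri(cs(*s),ct(*t));print(k,X,round(e*1e3,1))
for p in[(505,302),(772,355),(740,487),(478,432)]: print("platen corner top",plane("top",ct(*p),.022))
for p in[(273,370),(335,463),(92,580),(30,487)]: print("platen corner side",plane("side",cs(*p),.022))
for n,im,f in(("side",cv2.imread("pics/side0.png"),0),("top",cv2.imread("pics/top0.png"),0)):
    h=cv2.cvtColor(im,cv2.COLOR_BGR2HSV)
    m=((h[...,0]>18)&(h[...,0]<32)&(h[...,1]>120)&(h[...,2]>90)).astype(np.uint8)
    x0,y0=((230,180) if n=="side" else (252,200)); q=m[y0:y0+25,x0:x0+25];ys,xs=np.nonzero(q)
    print(n,len(xs),xs.mean()+x0,ys.mean()+y0,cs(253,438),ct(549,376))
    print(n,"handle mask")
    m=(h[...,2]<75).astype(np.uint8)
E
```

```text
tip [0.5361 0.2488 0.205 ] 2.2
foot [0.5407 0.2469 0.0492] 1.4
pin [0.443  0.3299 0.1179] 2.3
bush [0.4899 0.0451 0.0252] 2.1
b_xmax_ymax [0.5869 0.3336 0.0109] 0.1
b_xmin_ymax [0.3627 0.3543 0.0187] 0.5
b_xmax_ymin [0.5744 0.1942 0.0282] 2.2
b_xmin_ymin [0.3492 0.2195 0.0178] 3.2
platen corner top [0.5351 0.0722 0.022 ]
platen corner top [ 0.503  -0.0879  0.022 ]
platen corner top [ 0.424  -0.0684  0.022 ]
platen corner top [0.4572 0.0885 0.022 ]
platen corner side [0.458  0.0876 0.022 ]
platen corner side [0.5333 0.07   0.022 ]
platen corner side [ 0.5005 -0.0884  0.022 ]
platen corner side [ 0.4265 -0.0748  0.022 ]
side 20 241.45 192.55 (241.75, 192.58333333333331) (261.0833333333333, 212.25)
side handle mask
top 37 260.86486486486484 212.2972972972973 (241.75, 192.58333333333331) (261.0833333333333, 212.25)
top handle mask
```

>>> carry_out:
  moves:
    - [0.42, 0.93, 0, 0.278, -1]
    - [0.42, 0.93, 0, 0.278, -1]
    - [0.42, 0.93, 0, 0.278, -1]
    - [0.42, 0.93, 0, 0.278, -1]

```text
time: 0.43
tcp_pos: [0.2644, -0.5146, 0.4047]
tool_rot: [-180.0, -0.2, 45.4]
wrist_force: [0.4, -1.3, 0.1]
finger_gap: 1.002
grasp_force: 0.0
```

>>> carry_out:
  moves:
    - [0.42, 0.93, 0, 0.278, -1]
    - [0.42, 0.93, 0, 0.278, -1]
    - [0.42, 0.93, 0, 0.278, -1]
    - [0.42, 0.93, 0, 0.278, -1]

```text
time: 0.77
tcp_pos: [0.3058, -0.4213, 0.4048]
tool_rot: [180.0, -0.1, 70.5]
wrist_force: [0.6, -0.5, 0.2]
finger_gap: 1.001
grasp_force: 0.0
```

>>> carry_out:
  moves:
    - [0.42, 0.93, 0, 0.278, -1]
    - [0.42, 0.93, 0, 0.278, -1]
    - [0.42, 0.93, 0, 0.278, -1]
    - [0.42, 0.93, 0, 0.278, -1]

```text
time: 1.1
tcp_pos: [0.3472, -0.3282, 0.4048]
tool_rot: [180.0, -0.1, 95.5]
wrist_force: [-0.7, -0.0, 0.3]
finger_gap: 0.998
grasp_force: 0.0
```

>>> carry_out:
  moves:
    - [0.42, 0.93, 0, 0.278, -1]
    - [0.42, 0.93, 0, 0.278, -1]
    - [0.42, 0.93, 0, 0.278, -1]
    - [0.42, 0.93, 0, 0.278, -1]

```text
time: 1.43
tcp_pos: [0.3886, -0.2351, 0.4048]
tool_rot: [179.9, -0.0, 120.5]
wrist_force: [-0.7, -0.9, -0.8]
finger_gap: 0.996
grasp_force: 0.0
```

>>> carry_out:
  moves:
    - [0.42, 0.93, 0, 0.278, -1]
    - [0.42, 0.93, 0, 0.278, -1]
    - [0.42, 0.93, 0, 0.278, -1]
    - [0.42, 0.93, 0, 0.278, -1]

```text
time: 1.77
tcp_pos: [0.4301, -0.1419, 0.4048]
tool_rot: [179.9, -0.0, 145.6]
wrist_force: [-0.4, -0.2, 0.2]
finger_gap: 0.998
grasp_force: 0.0
```

>>> carry_out:
  moves:
    - [0.39, 0.9, 0, 0.255, -1]
    - [0.39, 0.9, 0, 0.255, -1]
    - [0.39, 0.9, 0, 0.255, -1]
    - [0.39, 0.9, 0, 0.255, -1]
    - [0.39, 0.9, -0.4, 0.255, -1]
    - [0.39, 0.9, -0.7, 0.255, -1]
    - [0.39, 0.9, -1, 0.255, -1]
    - [0.39, 0.9, -1, 0.255, -1]
    - [0.39, 0.9, -1, 0.255, -1]

```text
time: 2.52
tcp_pos: [0.4668, -0.0571, 0.3038]
tool_rot: [180.0, -0.2, 167.7]
wrist_force: [0.6, 0.6, 0.0]
finger_gap: 0.999
grasp_force: 0.0
```

```bash
python3 - <<'E'
from h import *
s=grab("side");t=grab("top")
def c(im,x,y,w,h,k): return cv2.resize(im[y:y+h,x:x+w],None,fx=k,fy=k,interpolation=cv2.INTER_CUBIC)
cv2.imwrite("pics/d.png",np.hstack([c(s,190,140,80,90,5),c(t,230,170,80,90,5)]))
for n in C: print(n,proj(n,[.4692,-.0516,.067]))
print(arm.get_state()["tcp_pos"])
E
```

```text
side [216.59877726 197.42018584]
top [289.0189537  218.07770367]
[ 0.46826562 -0.05721198  0.3064363 ]
```

View pics/d.png

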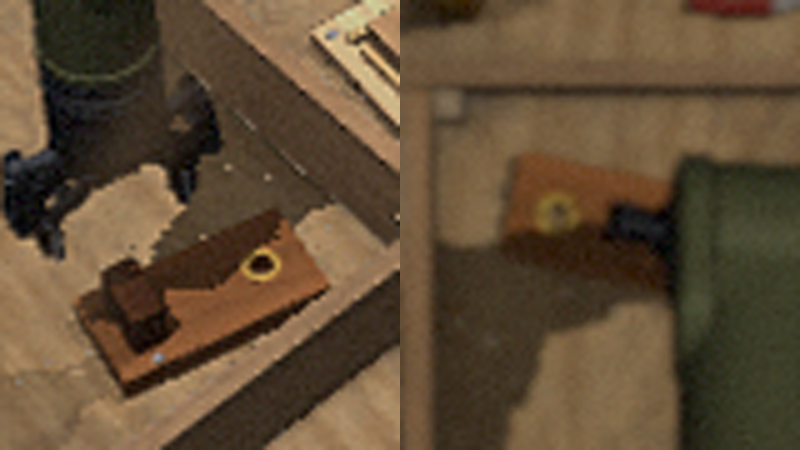

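>>> carry_out:
  moves:
    - [0.01, 0.055, 0, 0.009, -1]
    - [0.01, 0.055, -0.25, 0.009, -1]
    - [0.01, 0.055, -0.5, 0.009, -1]
    - [0.01, 0.055, -0.7, 0.009, -1]
    - [0.01, 0.055, -0.85, 0.009, -1]
    - [0.01, 0.055, -1, 0.009, -1]
    - [0.01, 0.055, -1, 0.009, -1]
    - [0.01, 0.055, -1, 0.009, -1]

```text
time: 3.28
tcp_pos: [0.469, -0.0515, 0.2056]
tool_rot: [180.0, 0.0, 168.5]
wrist_force: [0.0, -0.7, -0.4]
finger_gap: 1.001
grasp_force: 0.0
```

>>> carry_out:
  moves:
    - [0, 0, -0.03, 0, 0.2]
    - [0, 0, -0.03, 0, 1]
    - [0, 0, -0.03, 0, 1]
    - [0, 0, -0.03, 0, 1]
    - [0, 0, -0.03, 0, 1]
    - [0, 0, -0.03, 0, 1]
    - [0, 0, -0.03, 0, 1]
    - [0, 0, -0.03, 0, 1]
    - [0, 0, -0.03, 0, 1]
    - [0, 0, -0.03, 0, 1]
  force: 80

```text
time: 4.12
tcp_pos: [0.469, -0.0518, 0.2025]
tool_rot: [-180.0, 0.1, 168.5]
wrist_force: [-1.3, 0.3, 5.7]
finger_gap: 0.314
grasp_force: 79.5
```

>>> carry_out:
  moves:
    - [0, 0, 0.05, 0, 1]
    - [0, 0, 0.1, 0, 1]
    - [0, 0, 0.25, 0, 1]
    - [0, 0, 0.5, 0, 1]
    - [0, 0, 0.75, 0, 1]
    - [0, 0, 1, 0, 1]
    - [0, 0, 1, 0, 1]

```text
time: 4.7
tcp_pos: [0.4701, -0.0514, 0.3063]
tool_rot: [-180.0, 0.4, 168.5]
wrist_force: [1.9, -0.4, -1.1]
finger_gap: 0.315
grasp_force: 79.1
```

>>> carry_out:
  moves:
    - [0, 0, 0.25, 0, 1]
    - [0, 0, 0.5, 0, 1]
    - [0, 0, 0.75, 0, 1]
    - [0, 0, 1, 0, 1]
    - [0, 0, 1, 0, 1]

```text
time: 5.12
tcp_pos: [0.4696, -0.0514, 0.4057]
tool_rot: [-180.0, 0.4, 168.5]
wrist_force: [0.9, -0.1, -1.2]
finger_gap: 0.317
grasp_force: 79.6
```

>>> carry_out:
  moves:
    - [0, 0, 0.15, 0, 1]
    - [0, 0, 0.3, 0, 1]
    - [0, 0, 0.3, 0, 1]
    - [0, 0, 0.3, 0, 1]

```text
time: 5.45
tcp_pos: [0.4683, -0.0517, 0.4307]
tool_rot: [180.0, -0.0, 168.5]
wrist_force: [-0.7, 0.2, -2.3]
finger_gap: 0.319
grasp_force: 79.7
```

>>> carry_out:
  moves:
    - [-0.04, 0.2, 0, -0.06, 1]
    - [-0.06, 0.45, 0, -0.14, 1]
    - [-0.08, 0.78, 0, -0.22, 1]
    - [-0.08, 0.78, 0, -0.234, 1]

```text
time: 5.78
tcp_pos: [0.4593, 0.0328, 0.43]
tool_rot: [179.9, -0.2, 147.6]
wrist_force: [-1.0, 1.2, -1.6]
finger_gap: 0.318
grasp_force: 79.6
```

>>> carry_out:
  moves:
    - [-0.04, 0.2, 0, -0.06, 1]
    - [-0.06, 0.45, 0, -0.14, 1]
    - [-0.08, 0.78, 0, -0.22, 1]
    - [-0.08, 0.78, 0, -0.234, 1]

```text
time: 6.12
tcp_pos: [0.4509, 0.1101, 0.4301]
tool_rot: [-180.0, -0.2, 126.5]
wrist_force: [-0.3, 0.5, -2.4]
finger_gap: 0.315
grasp_force: 79.6
```

>>> carry_out:
  moves:
    - [-0.04, 0.2, 0, -0.06, 1]
    - [-0.06, 0.45, 0, -0.14, 1]
    - [-0.08, 0.78, 0, -0.22, 1]
    - [-0.08, 0.78, 0, -0.234, 1]

```text
time: 6.45
tcp_pos: [0.4426, 0.187, 0.4301]
tool_rot: [-179.9, -0.2, 105.4]
wrist_force: [-1.0, 1.3, -2.2]
finger_gap: 0.316
grasp_force: 79.6
```

>>> carry_out:
  moves:
    - [-0.04, 0.2, 0, -0.06, 1]
    - [-0.06, 0.45, 0, -0.14, 1]
    - [-0.08, 0.78, 0, -0.22, 1]
    - [-0.08, 0.77, 0, -0.234, 1]
    - [-0.08, 0.77, 0, -0.234, 1]
    - [-0.08, 0.77, 0, -0.234, 1]
    - [-0.08, 0.77, 0, -0.234, 1]

```text
time: 7.03
tcp_pos: [0.4366, 0.2581, 0.4305]
tool_rot: [-179.9, 0.1, 84.3]
wrist_force: [0.6, -0.4, -2.7]
finger_gap: 0.319
grasp_force: 79.6
```

```bash
python3 - <<'E'
from h import *
s=grab("side");t=grab("top")
cv2.imwrite("pics/s1.png",s);cv2.imwrite("pics/t1.png",t)
def c(im,x,y,w,h,k): return cv2.resize(im[y:y+h,x:x+w],None,fx=k,fy=k,interpolation=cv2.INTER_CUBIC)
cv2.imwrite("pics/e.png",np.hstack([c(s,250,105,65,95,6),c(t,165,160,65,95,6)]))
st=arm.get_state();print(st["tcp_pos"],st["tool_rot"],st["wrist_force"])
E
```

```text
[0.43680946 0.25799196 0.43111271] [-1.79970244e+02  6.57268270e-02  8.41931126e+01] [ 0.10559995  0.63117793 -2.70618607]
```

View pics/e.png

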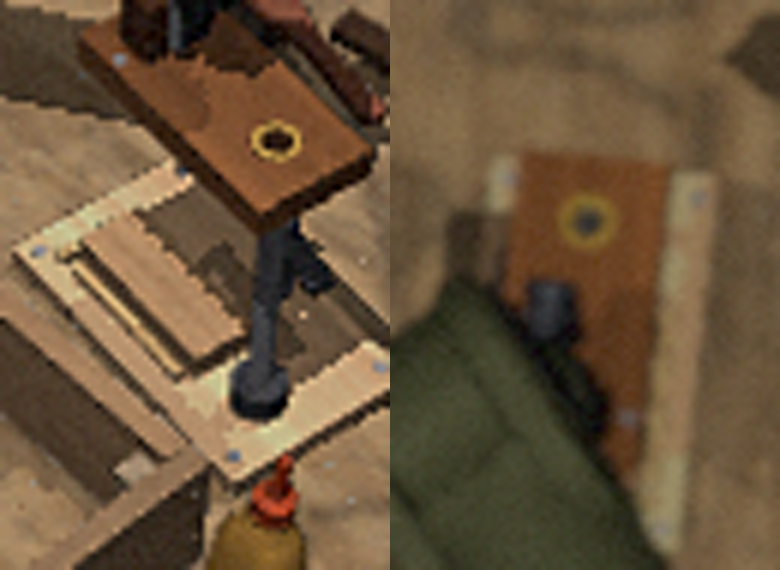

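```bash
cat >> h.py <<'E'
def bush(im,n,x0,y0,w=24):
    h=cv2.cvtColor(im,cv2.COLOR_BGR2HSV)[y0:y0+w,x0:x0+w]
    m=((h[...,0]>18)&(h[...,0]<32)&(h[...,1]>100)&(h[...,2]>70)).astype(np.uint8)
    k=cv2.connectedComponentsWithStats(m,connectivity=8);l=1+np.argmax(k[2][1:,4])
    p=np.argwhere(k[1]==l)[:,::-1].astype(np.float32);(cx,cy),a,_=cv2.fitEllipse(cv2.convexHull(p))
    return (cx+x0,cy+y0),len(p),a
E
python3 - <<'E'
from h import *
np.set_printoptions(precision=4,suppress=True)
s=cv2.imread("pics/s1.png");t=cv2.imread("pics/t1.png")
bs,n1,a1=bush(s,"side",284,116);bt,n2,a2=bush(t,"top",186,186)
print(bs,n1,a1,bt,n2,a2,tri(bs,bt))
for z in(.2506,): print("bush",plane("side",bs,z),plane("top",bt,z))
# tip: bright grey top face
s0=cv2.imread("pics/side0.png");t0=cv2.imread("pics/top0.png")
ts=cs(574,108);tt=ct(174,284)
for n,im,p in(("side",s0,ts),("top",t0,tt)):
    x,y=map(round,p);print(n,p);g=im[y-5:y+6,x-5:x+6].astype(int);print(g.sum(2)//3);print(g[...,0]-g[...,2])
print("tip",plane("side",ts,.2),plane("top",tt,.2))
E
```

```text
(295.4976472854614, 128.01275730133057) 21 (5.932789325714111, 7.283829689025879) (197.4455852508545, 196.39995670318604) 46 (7.537572383880615, 9.298978805541992) (array([0.5351, 0.2464, 0.2538]), np.float64(0.00267271833726914))
bush [0.5324 0.2475 0.2506] [0.5362 0.2478 0.2506]
side (295.25, 137.58333333333334)
[[ 64  61  33 136 117 119 119 134 129 125 128]
 [ 63  56  58 141 129 124 125 125 127 129 128]
 [ 59  57  16  91 127 126 124  34 119 126 128]
 [ 52  56  46  49  59 121 129 129 127 119 122]
 [ 60  64  66  53 103 143 142 130 131 122 125]
 [ 33  73  67  43 137 148 147  87 132 134 127]
 [ 50  52  65  48  82 114 128  52 118 126 136]
 [121  25  62  48  54  68  57  30  79 116 123]
 [ 96  40  14  47  64  68  61  66 108  91 120]
 [ 88  83  48  50  63  65  64  63  53  58 128]
 [ 80  80  85  58  62  66  54  34  73  41 133]]
[[  0   7  12 -69 -58 -56 -62 -64 -67 -66 -69]
 [ -2   5 -11 -73 -67 -63 -60 -65 -66 -65 -62]
 [  2   0   5 -26 -59 -66 -64  10 -60 -59 -62]
 [  1   2   6  13 -27 -70 -68 -63 -64 -60 -62]
 [  7   5   2   3   7  11  10 -43 -65 -54 -59]
 [  8   8   4   2   2   4   9  
[... 682 characters left out ...]
  74  70  67  59  46  37  28  29  36]
 [ 63  63  59  60  66  63  57  53  36  38  47]
 [ 49  50  61  67  81  82  83  73  56  60  54]]
[[-50 -57 -51 -54 -52 -53 -50 -48 -50 -47 -45]
 [-52 -53 -58 -58 -51 -53 -49 -47 -45 -37 -31]
 [-53 -56 -51 -48 -48 -46 -42 -38 -28 -16 -15]
 [-52 -53 -48 -36 -24 -21 -21 -16 -11   0   2]
 [-54 -49 -35 -17  -4  -2   2  -3   3   8   3]
 [-53 -47 -32  -9   0   2   5   2   3  -1   3]
 [-50 -46 -32 -11   0   1   3   0  -2   1  -1]
 [-50 -46 -34 -17  -8  -6  -3   5   1   3   4]
 [-40 -39 -37 -30 -22 -20 -16  -6  -3   7   3]
 [-32 -34 -35 -39 -37 -35 -28 -14  -6   4   5]
 [-28 -32 -35 -39 -41 -43 -38 -29 -16  -8  -2]]
tip [0.5326 0.2513 0.2   ] [0.5371 0.2502 0.2   ]
```

>>> carry_out:
  moves:
    - [0.005, 0.03, -0.05, 0, 1]
    - [0.005, 0.03, -0.12, 0, 1]
    - [0.005, 0.03, -0.18, 0, 1]
    - [0.005, 0.03, -0.22, 0, 1]
    - [0.005, 0.03, -0.24, 0, 1]
    - [0.005, 0.03, -0.255, 0, 1]
    - [0.005, 0.03, -0.265, 0, 1]
    - [0.005, 0.03, -0.265, 0, 1]
    - [0.005, 0.03, -0.265, 0, 1]

```text
time: 7.88
tcp_pos: [0.437, 0.2624, 0.4054]
tool_rot: [180.0, -0.0, 84.3]
wrist_force: [-1.2, 0.1, -2.1]
finger_gap: 0.317
grasp_force: 79.6
```

```bash
python3 - <<'E'
from h import *
np.set_printoptions(precision=4,suppress=True)
s=grab("side");t=grab("top");cv2.imwrite("pics/s2.png",s);cv2.imwrite("pics/t2.png",t)
st=arm.get_state();z=st["tcp_pos"][2]-.2025+.022
print(st["tcp_pos"],st["tool_rot"],st["wrist_force"],st["moment"])
bs,n1,a1=bush(s,"side",284,120);bt,n2,a2=bush(t,"top",186,186)
print(bs,n1,a1,bt,n2,a2,"bush",plane("side",bs,z),plane("top",bt,z))
def c(im,x,y,w,h,k): return cv2.resize(im[y:y+h,x:x+w],None,fx=k,fy=k,interpolation=cv2.INTER_CUBIC)
cv2.imwrite("pics/f.png",np.hstack([c(s,275,115,40,40,10),c(t,178,177,40,40,10)]))
E
```

```text
[0.437  0.2624 0.4055] [179.9712  -0.011   84.2667] [-0.4883  0.1457 -2.4183] [ 0.0712  0.134  -0.0074]
(296.35483264923096, 132.53461742401123) 20 (5.428206443786621, 7.978517055511475) (197.00695419311523, 196.71024703979492) 36 (8.141427040100098, 8.731462478637695) bush [0.5335 0.2531 0.225 ] [0.5365 0.2523 0.225 ]
```

View pics/f.png

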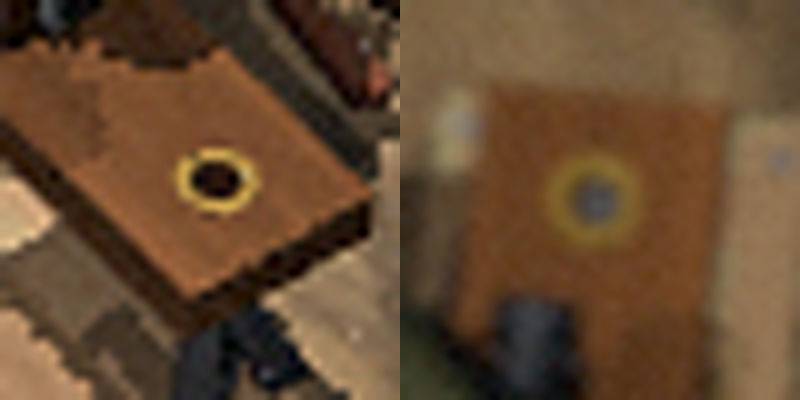

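>>> carry_out:
  moves:
    - [0.005, -0.01, 0, 0, 1]
    - [0.005, -0.01, -0.015, 0, 1]
    - [0.005, -0.01, -0.03, 0, 1]
    - [0.005, -0.01, -0.04, 0, 1]
    - [0.005, -0.01, -0.05, 0, 1]
    - [0.005, -0.01, -0.05, 0, 1]

```text
time: 8.48
tcp_pos: [0.4374, 0.2612, 0.3999]
tool_rot: [-180.0, 0.0, 84.3]
wrist_force: [-0.2, -0.7, -1.0]
finger_gap: 0.32
grasp_force: 79.6
```

>>> carry_out:
  moves:
    - [0, 0, -0.01, 0, 1]
    - [0, 0, -0.02, 0, 1]
    - [0, 0, -0.03, 0, 1]
    - [0, 0, -0.03, 0, 1]

```text
time: 8.82
tcp_pos: [0.4374, 0.2613, 0.397]
tool_rot: [-180.0, 0.0, 84.3]
wrist_force: [-0.4, 0.2, -2.7]
finger_gap: 0.321
grasp_force: 79.5
```

```bash
python3 -c "
from h import *
s=arm.get_state();print(s['tcp_pos'],s['wrist_force'],s['moment'])"
```

```text
[0.43739996 0.26126163 0.39702955] [-0.35967569  0.19784495 -2.65573568] [ 0.03418173  0.08739945 -0.00792545]
```

>>> carry_out:
  moves:
    - [0, 0, -0.02, 0, 1]
    - [0.001, 0, -0.04, 0, 1]
    - [0.002, -0.001, -0.06, 0, 1]
    - [0.003, -0.001, -0.08, 0, 1]
    - [0.003, -0.001, -0.1, 0, 1]
    - [0.003, -0.001, -0.1, 0, 1]

```text
time: 9.32
tcp_pos: [0.4377, 0.2611, 0.3867]
tool_rot: [-180.0, 0.0, 84.3]
wrist_force: [0.9, -1.0, -2.5]
finger_gap: 0.319
grasp_force: 79.6
```

```bash
python3 -c "
from h import *
s=arm.get_state();print(s['tcp_pos'],s['wrist_force'],s['moment'])
print([plane(n,p,.04) for n,p in(('side',cs(559,284)),('top',ct(209,290)))])"
```

```text
[0.43765575 0.26105398 0.38672716] [ 0.94634294 -1.04425691 -2.458716  ] [-0.01527735  0.11055193  0.00591966]
[array([0.53562015, 0.25175279, 0.04      ]), array([0.54158853, 0.24837441, 0.04      ])]
```

>>> carry_out:
  moves:
    - [0.001, 0, -0.02, 0, 1]
    - [0.002, 0, -0.05, 0, 1]
    - [0.003, 0, -0.08, 0, 1]
    - [0.004, 0, -0.11, 0, 1]
    - [0.005, -0.001, -0.13, 0, 1]
    - [0.005, -0.001, -0.15, 0, 1]
    - [0.005, -0.001, -0.15, 0, 1]

```text
time: 9.9
tcp_pos: [0.4381, 0.261, 0.3717]
tool_rot: [-180.0, 0.0, 84.3]
wrist_force: [0.2, -0.0, -3.3]
finger_gap: 0.32
grasp_force: 79.6
```

```bash
cat > st.py <<'E'
from station import arm
import numpy as np
np.set_printoptions(precision=4,suppress=True)
s=arm.get_state();print(s['time'],s['tcp_pos'],s['tool_rot'],s['wrist_force'],s['moment'])
E
python3 st.py
```

```text
9.9 [0.4381 0.261  0.3717] [-179.9632    0.0204   84.2677] [ 0.1757 -0.0362 -3.3259] [ 0.0277  0.1572 -0.0056]
```

>>> carry_out:
  moves:
    - [0.001, 0, -0.02, 0, 1]
    - [0.002, 0, -0.05, 0, 1]
    - [0.003, 0, -0.08, 0, 1]
    - [0.004, -0.001, -0.11, 0, 1]
    - [0.005, -0.001, -0.14, 0, 1]
    - [0.006, -0.001, -0.17, 0, 1]
    - [0.006, -0.001, -0.2, 0, 1]
    - [0.006, -0.001, -0.2, 0, 1]

```text
time: 10.57
tcp_pos: [0.4388, 0.2608, 0.3515]
tool_rot: [-180.0, 0.0, 84.3]
wrist_force: [-0.5, -0.5, -4.0]
finger_gap: 0.322
grasp_force: 79.6
```

```bash
python3 st.py
```

```text
10.5667 [0.4388 0.2608 0.3515] [-179.9584    0.0256   84.2587] [-0.5211 -0.536  -4.0407] [-0.0195  0.1927 -0.0135]
```

>>> carry_out:
  moves:
    - [0.001, 0, -0.02, 0, 1]
    - [0.002, 0, -0.05, 0, 1]
    - [0.003, 0, -0.08, 0, 1]
    - [0.004, -0.001, -0.11, 0, 1]
    - [0.005, -0.001, -0.14, 0, 1]
    - [0.006, -0.001, -0.17, 0, 1]
    - [0.006, -0.001, -0.2, 0, 1]
    - [0.006, -0.001, -0.2, 0, 1]

```text
time: 11.23
tcp_pos: [0.4394, 0.2607, 0.3315]
tool_rot: [-180.0, 0.0, 84.3]
wrist_force: [-0.3, -0.9, -2.1]
finger_gap: 0.321
grasp_force: 79.6
```

```bash
python3 st.py
```

```text
11.2333 [0.4394 0.2607 0.3315] [-179.9591    0.0227   84.2637] [-0.2836 -0.875  -2.0532] [0.0299 0.1435 0.032 ]
```

>>> carry_out:
  moves:
    - [0.001, 0, -0.02, 0, 1]
    - [0.002, 0, -0.05, 0, 1]
    - [0.003, 0, -0.08, 0, 1]
    - [0.004, -0.001, -0.11, 0, 1]
    - [0.005, -0.001, -0.14, 0, 1]
    - [0.006, -0.001, -0.17, 0, 1]
    - [0.006, -0.001, -0.2, 0, 1]
    - [0.006, -0.001, -0.2, 0, 1]

```text
time: 11.9
tcp_pos: [0.44, 0.2606, 0.3115]
tool_rot: [-180.0, 0.0, 84.3]
wrist_force: [0.8, 0.5, -2.3]
finger_gap: 0.319
grasp_force: 79.7
```

```bash
python3 - <<'E'
from h import *
exec(open('st.py').read())
s=grab("side");t=grab("top")
def c(im,x,y,w,h,k): return cv2.resize(im[y:y+h,x:x+w],None,fx=k,fy=k,interpolation=cv2.INTER_CUBIC)
cv2.imwrite("pics/g.png",np.hstack([c(s,260,115,50,60,8),c(t,173,172,50,60,8)]))
E
```

```text
11.9 [0.44   0.2606 0.3115] [-179.9714    0.0185   84.2645] [ 0.7938  0.5381 -2.3335] [-0.02    0.2084 -0.0191]
```

View pics/g.png

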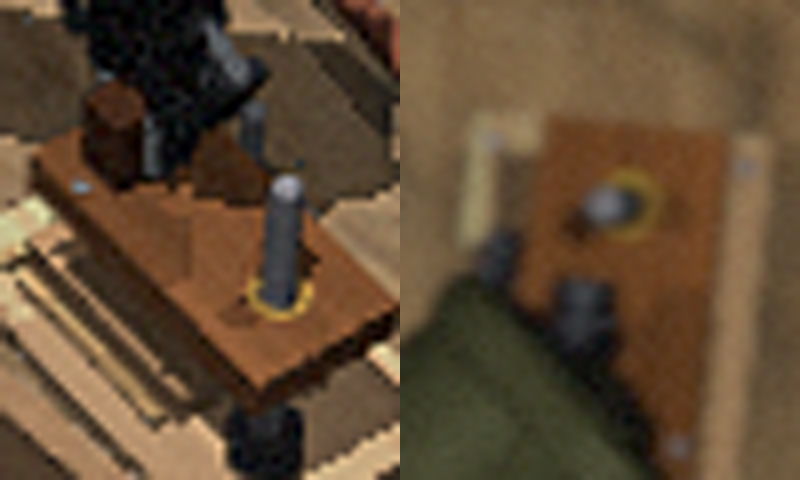

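>>> carry_out:
  moves:
    - [0.001, 0, -0.02, 0, 1]
    - [0.002, 0, -0.05, 0, 1]
    - [0.003, 0, -0.08, 0, 1]
    - [0.004, -0.001, -0.11, 0, 1]
    - [0.005, -0.001, -0.14, 0, 1]
    - [0.006, -0.001, -0.17, 0, 1]
    - [0.006, -0.001, -0.2, 0, 1]
    - [0.006, -0.001, -0.2, 0, 1]
    - [0.006, -0.001, -0.2, 0, 1]

```text
time: 12.75
tcp_pos: [0.4407, 0.2606, 0.292]
tool_rot: [-180.0, 0.0, 84.3]
wrist_force: [-1.5, -0.3, -3.1]
finger_gap: 0.32
grasp_force: 79.5
```

```bash
python3 st.py
```

```text
12.75 [0.4407 0.2606 0.292 ] [-179.9833    0.0034   84.26  ] [-1.5222 -0.3282 -3.1273] [-0.0521  0.3746 -0.0554]
```

>>> carry_out:
  moves:
    - [-0.006, 0, 0, 0, 1]
    - [-0.006, 0, -0.02, 0, 1]
    - [-0.005, 0, -0.05, 0, 1]
    - [-0.004, 0, -0.08, 0, 1]
    - [-0.004, -0.001, -0.11, 0, 1]
    - [-0.003, -0.001, -0.14, 0, 1]
    - [-0.003, -0.001, -0.17, 0, 1]
    - [-0.003, -0.001, -0.17, 0, 1]
    - [-0.003, -0.001, -0.17, 0, 1]

```text
time: 13.5
tcp_pos: [0.4403, 0.2606, 0.275]
tool_rot: [-180.0, 0.0, 84.3]
wrist_force: [0.4, -0.0, -2.8]
finger_gap: 0.315
grasp_force: 79.6
```

```bash
python3 st.py
```

```text
13.5 [0.4403 0.2606 0.275 ] [-179.9817    0.0036   84.2707] [ 0.4014 -0.0498 -2.8495] [0.0593 0.0786 0.0179]
```

>>> carry_out:
  moves:
    - [0.001, 0, -0.02, 0, 1]
    - [0.001, 0, -0.05, 0, 1]
    - [0.002, 0, -0.08, 0, 1]
    - [0.003, 0, -0.11, 0, 1]
    - [0.003, -0.001, -0.14, 0, 1]
    - [0.004, -0.001, -0.17, 0, 1]
    - [0.004, -0.001, -0.2, 0, 1]
    - [0.004, -0.001, -0.2, 0, 1]
    - [0.004, -0.001, -0.2, 0, 1]

```text
time: 14.25
tcp_pos: [0.4407, 0.2605, 0.255]
tool_rot: [-180.0, 0.0, 84.3]
wrist_force: [0.0, -0.3, -2.5]
finger_gap: 0.317
grasp_force: 79.6
```

```bash
python3 st.py
```

```text
14.25 [0.4407 0.2605 0.255 ] [-179.9748    0.0084   84.2639] [ 0.0187 -0.2539 -2.5287] [0.0146 0.1085 0.0225]
```

Underside about 12.5 mm above home; go down slowly to contact.

>>> carry_out:
  moves:
    - [0.001, 0, -0.02, 0, 1]
    - [0.001, 0, -0.04, 0, 1]
    - [0.002, 0, -0.06, 0, 1]
    - [0.002, 0, -0.08, 0, 1]
    - [0.002, 0, -0.095, 0, 1]
    - [0.002, 0, -0.105, 0, 1]
    - [0.002, 0, -0.105, 0, 1]
    - [0.002, 0, -0.105, 0, 1]

```text
time: 14.92
tcp_pos: [0.4409, 0.2605, 0.2447]
tool_rot: [-180.0, 0.0, 84.3]
wrist_force: [-0.3, 0.4, -3.1]
finger_gap: 0.322
grasp_force: 79.5
```

>>> carry_out:
  moves:
    - [0, 0, -0.005, 0, 1]
    - [0, 0, -0.01, 0, 1]
    - [0, 0, -0.01, 0, 1]

```text
time: 15.17
tcp_pos: [0.441, 0.2605, 0.2437]
tool_rot: [180.0, 0.0, 84.3]
wrist_force: [-0.2, -0.1, -2.5]
finger_gap: 0.314
grasp_force: 79.6
```

>>> carry_out:
  moves:
    - [0, 0, -0.005, 0, 1]
    - [0, 0, -0.005, 0, 1]
    - [0, 0, -0.005, 0, 1]

```text
time: 15.42
tcp_pos: [0.441, 0.2605, 0.2432]
tool_rot: [180.0, 0.0, 84.3]
wrist_force: [0.9, -0.2, -3.3]
finger_gap: 0.321
grasp_force: 79.6
```

>>> carry_out:
  moves:
    - [0, 0, -0.005, 0, 1]
    - [0, 0, -0.005, 0, 1]
    - [0, 0, -0.005, 0, 1]

```text
time: 15.67
tcp_pos: [0.441, 0.2605, 0.2427]
tool_rot: [180.0, 0.0, 84.3]
wrist_force: [-0.0, 0.0, -2.5]
finger_gap: 0.315
grasp_force: 79.6
```

>>> carry_out:
  moves:
    - [0, 0, -0.004, 0, 1]
    - [0, 0, -0.004, 0, 1]
    - [0, 0, -0.004, 0, 1]

```text
time: 15.92
tcp_pos: [0.441, 0.2606, 0.2426]
tool_rot: [180.0, 0.0, 84.3]
wrist_force: [-1.1, -1.5, 1.2]
finger_gap: 0.319
grasp_force: 80.2
```

>>> carry_out:
  moves:
    - [0, 0, -0.003, 0, 1]
    - [0, 0, -0.003, 0, 1]
    - [0, 0, -0.003, 0, 1]

```text
time: 16.17
tcp_pos: [0.441, 0.2606, 0.2426]
tool_rot: [180.0, 0.0, 84.3]
wrist_force: [-2.3, -2.1, 4.8]
finger_gap: 0.316
grasp_force: 80.6
```

```bash
python3 st.py
```

```text
16.1667 [0.441  0.2606 0.2426] [179.9883   0.0322  84.263 ] [-2.2505 -2.0636  4.8318] [-0.4394  0.5511 -0.0019]
```

>>> carry_out:
  moves:
    - [0, 0, 0, 0, 0.1]
    - [0, 0, 0, 0, -0.5]
    - [0, 0, 0, 0, -1]
    - [0, 0, 0, 0, -1]
    - [0, 0, 0, 0, -1]
    - [0, 0, 0, 0, -1]
    - [0, 0, 0, 0, -1]

```text
time: 16.75
tcp_pos: [0.441, 0.2605, 0.242]
tool_rot: [180.0, -0.0, 84.3]
wrist_force: [0.2, -0.3, 0.3]
finger_gap: 1.003
grasp_force: 0.0
```

>>> carry_out:
  moves:
    - [0, 0, 0.1, 0, -1]
    - [0, 0, 0.3, 0, -1]
    - [0, 0, 0.6, 0, -1]
    - [0, 0, 0.95, 0, -1]
    - [0, 0, 1, 0, -1]
    - [0, 0, 1, 0, -1]

```text
time: 17.25
tcp_pos: [0.4417, 0.2614, 0.3451]
tool_rot: [179.7, -0.1, 84.3]
wrist_force: [-0.0, 0.1, -0.6]
finger_gap: 1.0
grasp_force: 0.0
```

>>> carry_out:
  moves:
    - [-0.3, -0.2, 0.4, 0.1, 0.2]
    - [-0.6, -0.6, 0.4, 0.2, 0.2]
    - [-0.6, -0.9, 0.4, 0.3, 0.2]
    - [-0.6, -0.9, 0.4, 0.4, 0.2]
    - [-0.6, -0.9, 0.4, 0.5, 0.2]

```text
time: 17.67
tcp_pos: [0.3797, 0.1678, 0.3813]
tool_rot: [-179.6, 0.3, 109.7]
wrist_force: [0.9, 0.2, -0.4]
finger_gap: 0.399
grasp_force: 0.0
```

```bash
python3 - <<'E'
from h import *
exec(open('st.py').read())
s=grab("side");t=grab("top");cv2.imwrite("pics/s3.png",s);cv2.imwrite("pics/t3.png",t)
def c(im,x,y,w,h,k): return cv2.resize(im[y:y+h,x:x+w],None,fx=k,fy=k,interpolation=cv2.INTER_CUBIC)
cv2.imwrite("pics/h.png",np.hstack([c(s,245,115,65,85,6),c(t,165,175,65,85,6)]))
E
```

```text
17.6667 [0.3797 0.1678 0.3813] [-179.6337    0.3387  109.6538] [ 0.9189  0.1521 -0.354 ] [ 0.0553 -0.0798 -0.0163]
```

View pics/h.png

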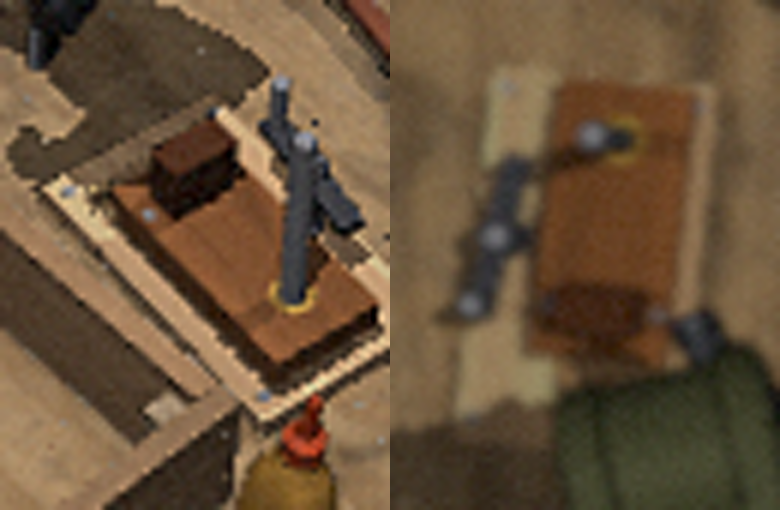

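```bash
python3 - <<'E'
from h import *
np.set_printoptions(precision=4,suppress=True)
ps=((281.5)/6-.5+245,(82.5)/6-.5+115);pt=((80.5)/6-.5+165,(303.5)/6-.5+175);pv=(106.5/6-.5+165,237.5/6-.5+175)
print(tri(ps,pt),plane("side",ps,.113),plane("top",pt,.113),"pivot",plane("top",pv,.078))
for n,im,p in(("side",cv2.imread("pics/s3.png"),ps),("top",cv2.imread("pics/t3.png"),pt)):
    x,y=map(round,p);print(n,p,x,y);g=im[y-5:y+6,x-5:x+6].astype(int);print(g.sum(2)//3)
print(bush(cv2.imread("pics/t3.png"),"top",255-60,190-5),plane("top",bush(cv2.imread("pics/t3.png"),"top",195,185)[0],.062))
E
```

```text
(array([0.4441, 0.3299, 0.1169]), np.float64(0.0025492936325921573)) [0.441  0.3316 0.113 ] [0.4449 0.3315 0.113 ] pivot [0.4832 0.3221 0.078 ]
side (291.4166666666667, 128.25) 291 128
[[ 56 134 135 133 129 133 126 124 133 133 129]
 [ 54  60 131 133 130 132 134 126 127 132 136]
 [ 61  53  57 131 126 125 128 127 127 128 128]
 [ 56  60  59  54 135 128 120 129 131 131 134]
 [ 62  62  61  46 127 134 132 125 128 132 134]
 [ 59  56  52 143 131 148 148 107 123 129 125]
 [ 58  54 140 152  80 142 134 105 132 125 122]
 [145 140 132 143  63  59  50 104 136 124 118]
 [136 135 126 135  67  62  41  97 134 135 130]
 [133 129 129 105  62  61  42 129 127 126 138]
 [116 115 126 111  65  58  37 132 125 116 121]]
top (177.91666666666666, 225.08333333333334) 178 225
[[ 94  92  83  66  52  46  49  53  54  50  62]
 [ 96  90  80  62  52  51  52  53  56  62  74]
 [ 97  93  76  61  49  46  51  54  53  66  82]
 [ 99  90  78  64  59  60  59  49  47  64  89]
 [ 99  90  77  71  82  88  72  55  45  64  92]
 [ 96  77  70  78 102 105  92  63  49  72  93]
 [ 76  66  55  74  97 104  92  65  52  79 100]
 [ 59  56  55  57  71  81  75  67  70  86 108]
 [ 63  57  56  59  61  69  73  84  90 104 116]
 [ 80  75  73  70  77  87  98 109 114 120 123]
 [ 94  89  87  87  99 110 120 120 123 119 121]]Traceback (most recent call last):
  File "<stdin>", line 7, in <module>
  File "h.py", line 22, in bush
    p=np.argwhere(k[1]==l)[:,::-1].astype(np.float32);(cx,cy),a,_=cv2.fitEllipse(cv2.convexHull(p))
                                                                  ~~~~~~~~~~~~~~^^^^^^^^^^^^^^^^^^^
cv2.error: OpenCV(4.12.0) /io/opencv/modules/imgproc/src/shapedescr.cpp:361: error: (-201:Incorrect size of input array) There should be at least 5 points to fit the ellipse in function 'fitEllipseNoDirect'
```

>>> carry_out:
  moves:
    - [0.32, 0.82, 0, 0.25, 0.2]
    - [0.32, 0.82, 0, 0.25, 0.2]
    - [0.32, 0.82, 0, 0.25, 0.2]
    - [0.32, 0.82, 0, 0.25, 0.2]

```text
time: 18.1
tcp_pos: [0.4131, 0.2552, 0.3809]
tool_rot: [-179.8, -0.3, 132.5]
wrist_force: [-0.4, -0.5, -0.2]
finger_gap: 0.398
grasp_force: 0.0
```

>>> carry_out:
  moves:
    - [0.32, 0.82, 0, 0.25, 0.2]
    - [0.32, 0.82, 0, 0.25, 0.2]
    - [0.32, 0.82, 0, 0.25, 0.2]
    - [0.32, 0.82, 0, 0.25, 0.2]
    - [0.32, 0.82, 0, 0.25, 0.2]
    - [0.32, 0.82, 0, 0.25, 0.2]

```text
time: 18.6
tcp_pos: [0.4447, 0.3333, 0.382]
tool_rot: [-179.6, 0.3, 154.2]
wrist_force: [0.2, 0.7, 0.1]
finger_gap: 0.397
grasp_force: 0.0
```

>>> carry_out:
  moves:
    - [-0.005, -0.015, 0, 0.13, 0.2]
    - [-0.005, -0.015, -0.2, 0.13, 0.2]
    - [-0.005, -0.015, -0.4, 0.13, 0.2]
    - [-0.005, -0.015, -0.6, 0.13, 0.2]
    - [-0.005, -0.015, -0.6, 0.13, 0.2]
    - [-0.005, -0.015, -0.6, 0.13, 0.2]

```text
time: 19.1
tcp_pos: [0.4446, 0.3312, 0.3222]
tool_rot: [-179.6, 0.3, 166.0]
wrist_force: [0.1, 0.7, 0.5]
finger_gap: 0.403
grasp_force: 0.0
```

```bash
python3 - <<'E'
from h import *
exec(open('st.py').read())
s=grab("side");t=grab("top")
def c(im,x,y,w,h,k): return cv2.resize(im[y:y+h,x:x+w],None,fx=k,fy=k,interpolation=cv2.INTER_CUBIC)
cv2.imwrite("pics/i.png",c(s,250,85,70,90,6))
E
```

```text
19.1 [0.4446 0.3312 0.3222] [-179.5848    0.3009  166.0212] [0.0515 0.7084 0.4614] [-0.0064 -0.0225 -0.0165]
```

View pics/i.png

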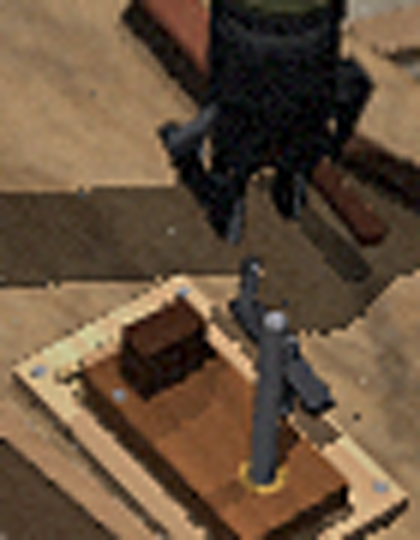

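```bash
python3 - <<'E'
from h import *
f=lambda X:((proj("side",X)-[250,85]+.5)*6).round(1)
print(f([.4446,.3312,.149]),f([.4446,.3312,.113]),f([.4446,.3412,.113]),f([.4546,.3312,.113]))
E
```

```text
[259.1 225.9] [255.2 266.1] [266.7 258.1] [266.7 275.2]
```

>>> carry_out:
  moves:
    - [-0.015, -0.005, 0, 0, 0.2]
    - [-0.015, -0.005, -0.15, 0, 0.2]
    - [-0.015, -0.005, -0.3, 0, 0.2]
    - [-0.015, -0.005, -0.45, 0, 0.2]
    - [-0.015, -0.005, -0.6, 0, 0.2]
    - [-0.015, -0.005, -0.68, 0, 0.2]
    - [-0.015, -0.005, -0.7, 0, 0.2]
    - [-0.015, -0.005, -0.7, 0, 0.2]

```text
time: 19.87
tcp_pos: [0.4426, 0.3325, 0.251]
tool_rot: [-179.7, 0.1, 166.3]
wrist_force: [-0.3, -0.4, 0.8]
finger_gap: 0.402
grasp_force: 0.0
```

>>> carry_out:
  moves:
    - [0, 0, 0, 0, 0.5]
    - [0, 0, 0, 0, 1]
    - [0, 0, 0, 0, 1]
    - [0, 0, 0, 0, 1]
    - [0, 0, 0, 0, 1]
    - [0, 0, 0, 0, 1]
    - [0, 0, 0, 0, 1]
  force: 25

```text
time: 20.45
tcp_pos: [0.443, 0.3328, 0.2526]
tool_rot: [-179.8, 0.2, 166.3]
wrist_force: [-2.2, 0.2, 4.1]
finger_gap: 0.128
grasp_force: 24.8
```

>>> carry_out:
  moves:
    - [0.011, 0.034, 0, -0.056, 1]
    - [0.025, 0.068, 0, -0.111, 1]
    - [0.041, 0.1, 0, -0.167, 1]
    - [0.06, 0.13, 0, -0.222, 1]
    - [0.082, 0.158, 0, -0.278, 1]
    - [0.106, 0.185, 0, -0.333, 1]
    - [0.133, 0.209, 0, -0.389, 1]
    - [0.161, 0.231, 0, -0.444, 1]
    - [0.161, 0.231, 0, -0.444, 1]

```text
time: 21.2
tcp_pos: [0.4599, 0.3559, 0.2527]
tool_rot: [-179.8, 0.3, 126.2]
wrist_force: [0.8, -0.4, 3.6]
finger_gap: 0.132
grasp_force: 24.9
```

```bash
python3 st.py
```

```text
21.2 [0.4599 0.3559 0.2527] [-179.85      0.2532  126.1863] [ 0.8492 -0.3525  3.6149] [-0.0074 -0.2207 -0.051 ]
```

>>> carry_out:
  moves:
    - [0.03, 0.019, 0.01, -0.056, 1]
    - [0.062, 0.036, 0.015, -0.111, 1]
    - [0.095, 0.05, 0.015, -0.167, 1]
    - [0.13, 0.061, 0.015, -0.222, 1]
    - [0.165, 0.069, 0.015, -0.278, 1]
    - [0.2, 0.073, 0.015, -0.333, 1]
    - [0.236, 0.075, 0.015, -0.389, 1]
    - [0.255, 0.074, 0.015, -0.415, 1]
    - [0.272, 0.073, 0.015, -0.444, 1]
    - [0.272, 0.073, 0.015, -0.444, 1]

```text
time: 22.03
tcp_pos: [0.4869, 0.3626, 0.2528]
tool_rot: [-179.8, 0.2, 86.4]
wrist_force: [3.4, 1.7, -4.3]
finger_gap: 0.128
grasp_force: 24.4
```

```bash
python3 st.py
```

```text
22.0333 [0.4869 0.3626 0.2528] [-179.7907    0.1785   86.4239] [ 3.42    1.6843 -4.34  ] [ 0.4713 -0.8428  0.1352]
```

>>> carry_out:
  moves:
    - [0.01, -0.001, 0, -0.015, 1]
    - [0.015, -0.001, 0, -0.022, 1]
    - [0.015, -0.001, 0, -0.022, 1]
    - [0.015, -0.001, 0, -0.022, 1]

```text
time: 22.37
tcp_pos: [0.488, 0.3626, 0.2529]
tool_rot: [-179.7, 0.2, 84.4]
wrist_force: [4.0, 2.8, -9.3]
finger_gap: 0.13
grasp_force: 24.3
```

>>> carry_out:
  moves:
    - [0.01, -0.001, 0, -0.01, 1]
    - [0.015, -0.002, 0, -0.01, 1]
    - [0.015, -0.002, 0, -0.01, 1]
    - [0.015, -0.002, 0, -0.01, 1]

```text
time: 22.7
tcp_pos: [0.4887, 0.3626, 0.2529]
tool_rot: [-179.7, 0.3, 83.5]
wrist_force: [1.2, 3.1, -10.5]
finger_gap: 0.13
grasp_force: 24.3
```

>>> carry_out:
  moves:
    - [0.01, -0.001, -0.01, 0, 1]
    - [0.015, -0.002, -0.015, 0, 1]
    - [0.015, -0.002, -0.015, 0, 1]
    - [0.015, -0.002, -0.015, 0, 1]

```text
time: 23.03
tcp_pos: [0.4891, 0.3629, 0.2527]
tool_rot: [-179.6, 0.3, 83.6]
wrist_force: [-5.9, -0.2, -0.2]
finger_gap: 0.126
grasp_force: 25.5
```

>>> carry_out:
  moves:
    - [0.01, -0.001, 0, 0, 1]
    - [0.01, -0.001, 0, 0, 1]
    - [0.01, -0.001, 0, 0, 1]

```text
time: 23.28
tcp_pos: [0.4894, 0.363, 0.2526]
tool_rot: [-179.5, 0.4, 83.6]
wrist_force: [-8.3, -0.0, 2.0]
finger_gap: 0.129
grasp_force: 25.7
```

>>> carry_out:
  moves:
    - [0, 0, 0, 0, 0.4]
    - [0, 0, 0, 0, 0]
    - [0, 0, 0, 0, 0]
    - [0, 0, 0, 0, 0]
    - [0, 0, 0, 0, 0]

```text
time: 23.7
tcp_pos: [0.4922, 0.3621, 0.2524]
tool_rot: [-179.8, 0.2, 83.4]
wrist_force: [-0.1, -0.2, -0.2]
finger_gap: 0.501
grasp_force: 0.0
```

>>> carry_out:
  moves:
    - [0, 0, 0.15, 0, 0]
    - [0, 0, 0.4, 0, 0]
    - [0, 0, 0.7, 0, 0]
    - [0, 0, 1, 0, 0]
    - [0, 0, 1, 0, 0]

```text
time: 24.12
tcp_pos: [0.4927, 0.3642, 0.3599]
tool_rot: [179.8, -0.2, 83.5]
wrist_force: [-0.1, 0.3, 0.9]
finger_gap: 0.499
grasp_force: 0.0
```

>>> carry_out:
  moves:
    - [-0.2, 0.1, 0.3, 0, 0]
    - [-0.6, -0.1, 0.4, 0, 0]
    - [-0.8, -0.5, 0.4, 0, 0]
    - [-1, -0.9, 0.4, 0, 0]
    - [-1, -1, 0.4, 0, 0]
    - [-1, -1, 0.4, 0, 0]

```text
time: 24.62
tcp_pos: [0.391, 0.2588, 0.3928]
tool_rot: [-179.9, 0.5, 83.2]
wrist_force: [0.9, 0.1, 0.3]
finger_gap: 0.502
grasp_force: 0.0
```

```bash
python3 - <<'E'
from h import *
exec(open('st.py').read())
s=grab("side");t=grab("top")
def c(im,x,y,w,h,k): return cv2.resize(im[y:y+h,x:x+w],None,fx=k,fy=k,interpolation=cv2.INTER_CUBIC)
cv2.imwrite("pics/j.png",np.hstack([c(s,245,110,65,85,6),c(t,160,165,65,85,6)]))
E
```

```text
24.6167 [0.391  0.2588 0.3928] [-179.9487    0.4893   83.1948] [0.9084 0.1344 0.2991] [ 0.0404 -0.0305 -0.0715]
```

View pics/j.png

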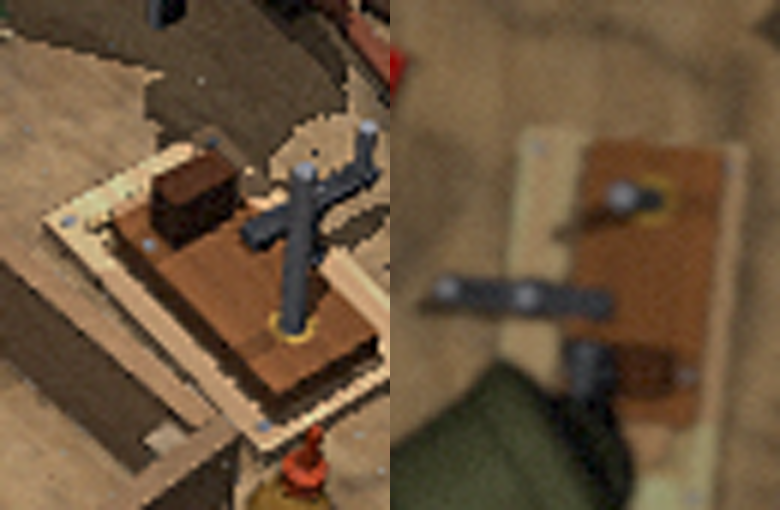

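The keeper's tongue lies over the platen, square across the board: the pin is at crop (447,287) and the tongue end at (600,303). The platen is flat with the rod through its bush, and the gripper is clear.

```bash
python3 -c "
from station import arm
print(arm.finish_job())"
```

```text
the job is handed in; nothing more can be done
None
```

The platen is threaded over the rod and seated flat on the blank and foot, the keeper is swung to its stop with its tongue over the platen, the gripper is clear, and the job was handed in at about 25 s (no verdict was returned).

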